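# Hook the shell tray out from under the riser

## Task

The walnut-shell tray has been pushed back under the wooden riser, out of reach. Take the hook from its rest, reach it in under the riser's ledge, drop its tip into the eye on the tray's front and pull the tray out with it as far as it goes, then lay the hook back in both notches of its rest. Leave everything else on the table and on the riser where it is.

Things in the scene. Friction and masses are not known exactly. Their poses are not given: they have to be found in the camera images.
- riser: Fixed open wooden stand on the table, no front or back panel (sizes in mm). Origin on the table under its centre; x runs from its open front (ledge edge at x = -130) to its back (x = +130). Top board 260 (x) by 250 (y), underside 110, top 128 above the table; side panels 16 thick at y = +-117, opening 218 wide. The front faces roughly to world -y.
- shell_tray (a joint): Slide of the plywood tray under the riser, outward along riser -x: 0 m = fully in, 0.16 = out to the stop; starts at 0 to 0.03. Stays where it is left; about 3 N of friction. Tray 240 long, 196 wide; front panel from 6 to 90 above the table, other walls to 62. At value q the panel's outer face is at riser x = -55 mm - q.
- tray_eye (a point): Centre of the opening of the steel eye in the middle of the tray's front panel, at riser (-71 mm - q, 0, 36); moves with the tray, axes as the riser's. A U-shaped staple of 6 mm round bar lying level, 36 above the table; stands 38 out from the panel; opening 32 (x) by 40 (y); nothing but the table below it. At the start it is all under the ledge.
- tray_back (a point): Middle of the top edge of the tray's back wall, 62 above the table, at riser (185 mm - q, 0, 62), 256 mm behind the eye's centre. At the start 25 to 55 mm of the tray sticks out behind the riser, seen from above.
- hook: Loose hook, 105 to 165 g. Origin at the centre of its dark wooden handle (x -50 to +50, 22 by 22 in section): grip it there. An 8 mm steel rod runs on along +x to x = 170 and bends square down (-z) as a tip whose end is 36 below the rod's axis; a rod stub with a 16 mm ball runs back to x = -112. Starts level in its rest, tip down, its x axis along the rest's.
- hook_tip (a point): Lower end of the hook's tip, at hook (170, 0, -36) mm.
- hook_rest: Fixed wooden rest. Origin on the table under its centre; base 200 (x) by 80 by 12 thick; two posts 12 thick at x = +-71, each with a notch, about 11 wide at its bottom 58 above the table and flaring to 34 at 78. The rod lies in both notches, either side of the handle (15 mm play lengthwise each way), axis 62 above the table, hook origin over the rest's.
- basket: White basket of walnuts, 170 across and 70 high, standing on the riser towards its back. Origin under its centre.
- board: Wooden chopping board with a stubby handle, 265 by 150 by 18, lying on the table near the robot, on its left.
- hammer: Hammer, 240 long, lying on the table beyond the work area.
- mug: White mug, 80 across and 90 high, on the table.
- jar: Glass jar, 76 across and 110 high, on the table.
- shell_a: Half walnut shell, 36 across and 17 high, flat side down on the table in front of the riser.
- shell_b: Another such half shell.
- shell_c: Another such half shell.

How it is judged:
On the way, in this order (a step that is already met when the one before it is completed fails the run):
1. the hook's tip stands in the tray's eye, the tray still under the riser (x of hook_tip in the frame of tray_eye between -0.018 and 0.018 m and y of hook_tip in the frame of tray_eye between -0.024 and 0.024 m and z of hook_tip in the frame of tray_eye below -0.003 m and value of joint shell_tray below 0.06 m), for 0.1 s.
2. the tray is pulled out to its stop (within 10 mm) with the tip still in the eye (x of hook_tip in the frame of tray_eye between -0.018 and 0.018 m and y of hook_tip in the frame of tray_eye between -0.024 and 0.024 m and z of hook_tip in the frame of tray_eye below -0.003 m and value of joint shell_tray above 0.15 m), for 0.1 s.
At the end, for the whole second after the job is handed in: The tray is out to its stop within 15 mm (joint above 0.145), and the hook lies still in both notches of its rest: origin within 22 mm along, 8 mm across and 7 mm in height of its seat, within 0.1 rad of the rest's direction (value of joint shell_tray above 0.145 m and x of hook in the frame of hook_rest between -0.022 and 0.022 m and y of hook in the frame of hook_rest between -0.008 and 0.008 m and z of hook in the frame of hook_rest between 0.055 and 0.069 m and angle between the x axis of hook and the x axis of hook_rest, either way round below 0.1 rad and linear speed of hook below 0.02 m/s and angular speed of hook below 0.3 rad/s); the robot touches nothing.
It fails at once if a bystander is moved by more than 30 mm (distance of any of basket, board, hammer, mug, jar, shell_a, shell_b, shell_c from where it was at the start of the episode above 0.03 m).
It fails at once if the basket, mug or jar is tipped (angle between any of basket, mug, jar's own z axis and vertical above 0.35 rad).
It also fails if it takes over 48 s, if anything falls off the work surface, if the arm or the gripper's body presses on something with over 40 N, if the wrist force passes 120 N, or if a joint passes its speed limit or range.

## Robot

A 7-joint arm with a two-finger parallel gripper is mounted at the origin on the work surface. World frame = base frame: x ahead of the robot, y to its left, z up, the work surface at z = 0. Lengths are in m, angles in rad, forces in N, time in s.
With the tool pointing down it reaches from about 0.4 to 0.85 m from the base axis. Payload 4.5 kg.
Tool frame: the origin (TCP) lies midway between the tips of the shut fingers; the grasp point (between the pads) lies 19 mm behind it; z points along the fingers, y is the line along which they close (so a half turn about z gives the same grasp; the last joint's range is limited). The gripper opens to 88 mm and grips with 3 to 60 N. Pads are 18 mm wide; open, the fingers measure 123 mm over their backs; the gripper's body (75 mm by 187 mm) begins 45 mm behind the grasp point.
Start: joints at [-1.126, 0.689, -0.195, 1.565, 0.157, 0.902, -0.215], TCP at [0.25, 0.573, 0.239] pointing down, gripper open.
Joint ranges: [-3.01, 3.01], [-0.46, 2.08], [-1.47, 1.51], [0.13, 2.56], [-1, 4.14], [0.04, 2.09], [-2.66, 2.66]. Speed limits (rad/s): [2.57, 2.57, 3.14, 3.14, 3.14, 3.14, 3.14].

## Interface

Orientations are given as a unit quaternion [x, y, z, w].
In Python, from workcell import bot, capture, get_calibration gives the robot as it stands.
- The arm moves only by the tool jog_arm, never from a script. Its argument "commands" is a list of rows, each a list of 4 numbers: the shift along the world's x, y, z in m, then the turn about the world's z in rad. In form: [[x, y, z, roll], ...]. A call has 1 to 20 rows; each row shifts and turns the commanded pose from where the row before left it; what a row does not reach is not made up. A row lasts 1/8 s, in which the tool goes at most 62.5 mm and 10.7 degrees, less where a joint would pass 70% of its speed; a pose out of reach is approached as far as the arm can. A call with a gripper value outside its range is refused whole. "grip" is the opening, from -1 (shut) to 1 (fully open), set as the call begins (left out, the last holds). The fingers move at their own pace and stop on an object; "force" is the grip in N (left out, the last holds). Time passes only in rows, so rows that do not move let the fingers close. It gives the time, the measured TCP pose, the force, the opening and the grip force at its end, in the units of the state.
- bot.observe(): the state, without advancing time (a new reading comes with each control period).
- capture(name): name is "side" or "top"; returns the picture (480x640x3 uint8, red, green, blue); there is no depth.
- get_calibration(name): a dict with "fx", "fy", "cx", "cy" (pixels), "R" (3x3) and "t" (3): a world point X has camera coordinates R X + t. Camera axes: x right, y down, z forward; pixel columns grow to the right and rows downward; lengths in m; the calibration is good to about 2 mm. A picture is of the moment at which its call begins. get_calibration takes no time and is no camera call.
- bot.sign_off(): hands the job in; it is judged then, once.
The state is a dict: "time": time; "q": joint angles; "qd": joint speeds; "effort": joint torques, N m; "tcp_pos": TCP position; "tcp_rot": TCP orientation; "wrist_force": force on the tool from outside, world axes, zero at the start; "wrist_torque": the same for the moment, N m; "finger_gap": finger opening in m; "grasp_force": force on a finger pad.
Only numpy, scipy, OpenCV 4.12 (cv2) and the standard library are available. Lean on these libraries where they do the work, as an engineer would, in place of code of your own. Each camera call takes 0.05 s, during which the arm holds its last target. There are 200 camera calls.

## Working session

There is one attempt and no reset: what is moved stays moved. The work goes in short steps, Python scripts to look and compute and a tool call to move; the robot and the scene stay as the last step left them, time stands still between calls to the robot, and variables do not carry over. Pictures are saved under pics/ and viewed, at most 10 in all, crops included, and the job is handed in when it is done.

Besides the shell and the picture viewer there is one more tool, called after "Emit:" by a JSON object that holds its "op" and its "data". jog_arm: Moves the arm, as the interface text tells. Its arguments: {"type":"object","properties":{"commands":{"type":"array","items":{"type":"array","items":{"type":"number"}}},"grip":{"type":"number"},"force":{"type":"number"}},"required":["commands"]}

```bash
mkdir -p pics; python3 - <<'E'
from workcell import bot, capture, get_calibration
import cv2, numpy as np
for n in ("top","side"):
    c=get_calibration(n); print(n,{k:np.round(v,4).tolist() for k,v in c.items()})
    cv2.imwrite(f"pics/{n}0.png",capture(n)[:,:,::-1])
s=bot.observe(); print(s['time'],s['tcp_pos'],s['tcp_rot'],s['finger_gap'])
E
```

```text
top {'fx': 451.0556, 'fy': 451.0556, 'cx': 331.8675, 'cy': 239.7801, 'R': [[-0.0238, -0.9993, 0.0281], [-0.9943, 0.0207, -0.1046], [0.1039, -0.0304, -0.9941]], 't': [0.0855, 0.5755, 1.0592]}
side {'fx': 452.1911, 'fy': 452.1911, 'cx': 317.7917, 'cy': 236.5117, 'R': [[0.9991, -0.0425, 0.0027], [-0.0308, -0.7651, -0.6431], [0.0294, 0.6425, -0.7658]], 't': [-0.5555, 0.1539, 1.1133]}
0.1 [0.24943594 0.57247849 0.23802998] [ 2.03924727e-01  9.78986256e-01 -7.80299292e-04 -8.38930970e-05] 0.08850679428108973
```

View pics/top0.png

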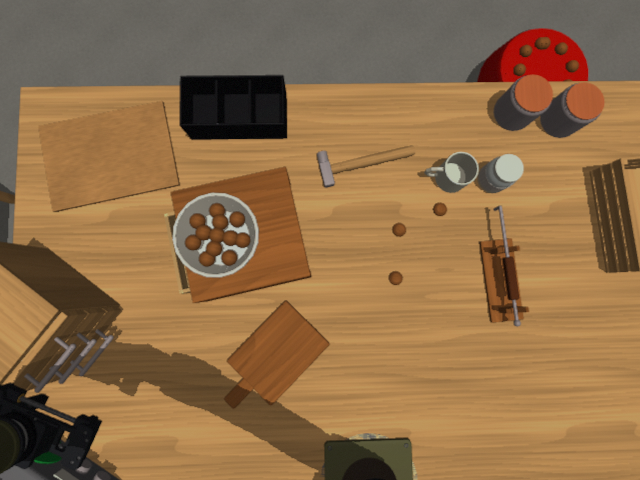

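View pics/side0.png

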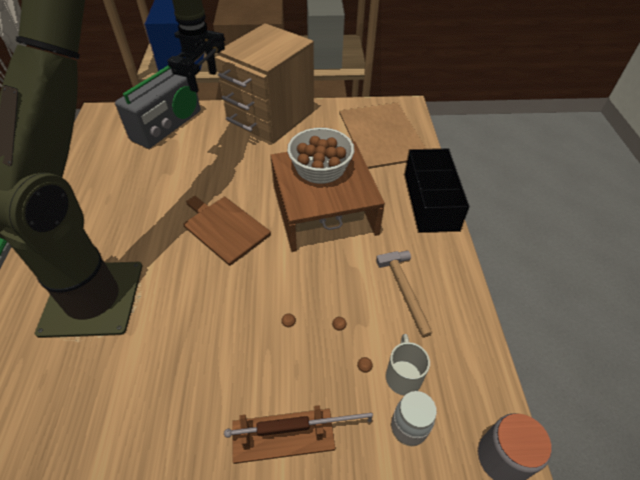

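The top picture shows the riser's top-board corners near (287,168), (310,275) and (195,301), the hook's tip end near (500,208) and its ball near (517,322). The shells are near (440,209), (399,230) and (396,278). In the side view the eye is near (332,222). Next I zoom in.

```bash
python3 - <<'E'
import cv2, numpy as np
t=cv2.imread("pics/top0.png"); s=cv2.imread("pics/side0.png")
a=cv2.resize(t[155:315,155:325],None,fx=3.5,fy=3.5,interpolation=cv2.INTER_CUBIC)
b=cv2.resize(t[195:335,470:535],None,fx=4,fy=4,interpolation=cv2.INTER_CUBIC)[:560]
im=np.zeros((560,800,3),np.uint8); im[:,:595]=a[:560,:595]
b=cv2.resize(t[198:333,478:529],None,fx=4,fy=4,interpolation=cv2.INTER_CUBIC); im[:540,596:800]=b[:540,:204]; cv2.imwrite("pics/c1.png",im)
im=np.zeros((600,800,3),np.uint8)
im[:300,:480]=cv2.resize(s[140:260,262:390],(480,450),interpolation=cv2.INTER_CUBIC)[150:450]  # rows 180-260, x3.75
im[300:600,:800]=cv2.resize(s[400:475,215:415],(800,300),interpolation=cv2.INTER_CUBIC)
cv2.imwrite("pics/c2.png",im)
E
```

```text
(no output)
```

View pics/c1.png

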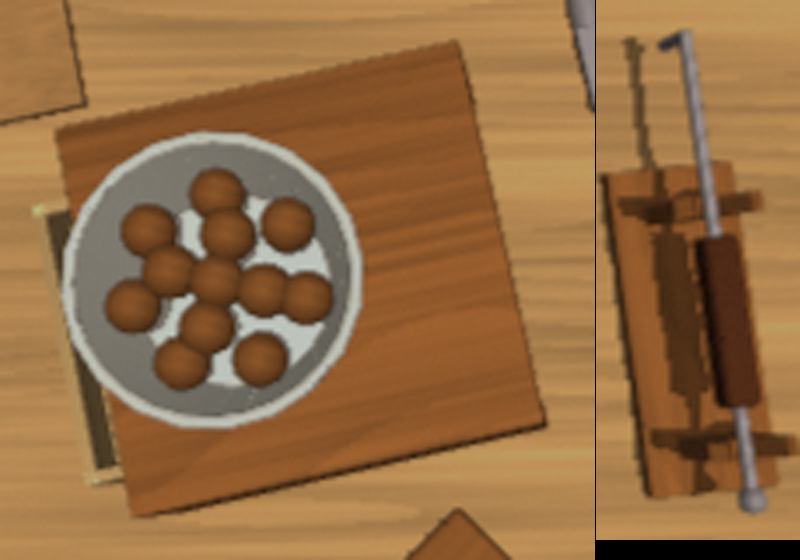

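View pics/c2.png

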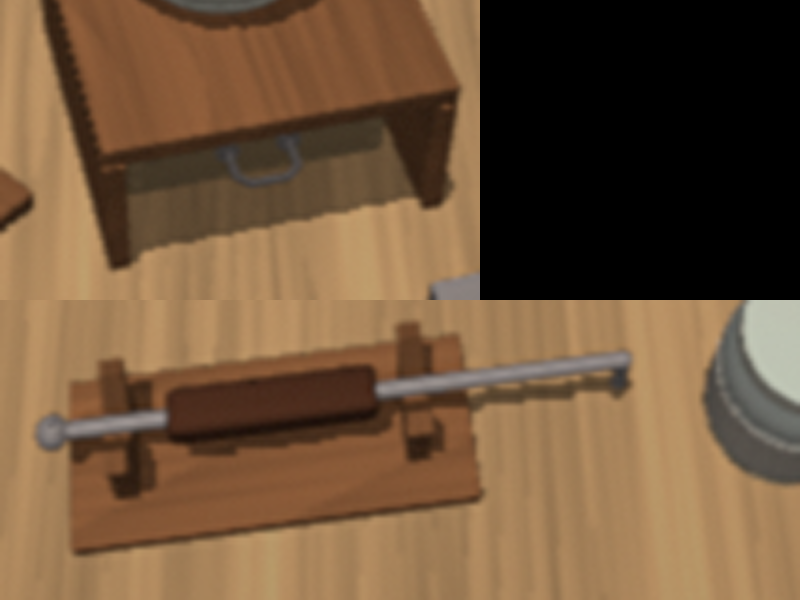

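The crops give the four top-board corners, the eye's front bar, the back wall's edge, the hook's ball and bend, and the rest's base corners. I fit poses to both views together.

```bash
cat > h.py <<'E'
import numpy as np
from scipy.optimize import least_squares
from workcell import bot, capture, get_calibration
C={n:get_calibration(n) for n in("top","side")}
def proj(n,X):
    c=C[n]; p=np.asarray(X)@np.array(c['R']).T+np.array(c['t'])
    return np.stack([c['fx']*p[...,0]/p[...,2]+c['cx'],c['fy']*p[...,1]/p[...,2]+c['cy']],-1)
def wld(p,L):
    c,s=np.cos(p[2]),np.sin(p[2]); L=np.asarray(L,float)
    return np.stack([p[0]+c*L[...,0]-s*L[...,1],p[1]+s*L[...,0]+c*L[...,1],L[...,2]],-1)
def fit(obs,p0,extra=None):
    f=lambda p: np.concatenate([proj(n,wld(p,L(p) if callable(L) else L))-uv for n,L,uv in obs])
    r=least_squares(lambda p:f(p).ravel() if 0 else np.ravel(f(p)),p0,loss='soft_l1'); return r.x,r.fun.reshape(-1,2)
def ray(n,uv,z):
    c=C[n];R=np.array(c['R']);d=R.T@[(uv[0]-c['cx'])/c['fx'],(uv[1]-c['cy'])/c['fy'],1];o=-R.T@np.array(c['t'])
    return (o+d*(z-o[2])/d[2])
E
python3 - <<'E'
from h import *
np.set_printoptions(precision=4,suppress=True)
for n in C: print(n,'cam',-np.array(C[n]['R']).T@C[n]['t'])
c1=lambda u,v:(155+u/3.5,155+v/3.5); c1b=lambda u,v:(478+(u-596)/4,198+v/4)
s1=lambda u,v:(262+u/3.75,180+v/3.75); s2=lambda u,v:(215+u/4,400+(v-300)/4)
# riser: +x is back ->world +y roughly ; front (-.13)
H=.128
obs=[("top",np.array([[-.13,-.125,H]]),c1(545,425)),("top",np.array([[-.13,.125,H]]),c1(458,40)),
("top",np.array([[.13,-.125,H]]),c1(135,515)),("top",np.array([[.13,.125,H]]),c1(57,130)),
("side",np.array([[-.13,-.125,H]]),s1(100,155)),("side",np.array([[-.13,.125,H]]),s1(458,88))]
def F(obs,p0):
    f=lambda p: np.concatenate([(proj(n,wld(p,L))-np.array(uv)) for n,L,uv in obs]).ravel()
    r=least_squares(f,p0); return r.x,f(r.x).reshape(-1,2)
# label corners: check both y signs
for sgn in (1,-1):
    o=[(n,L*np.array([1,sgn,1]),uv) for n,L,uv in obs]
    p,res=F(o,[.5,.25,1.57]); print('riser',sgn,p); print(res)
    if abs(res).max()<4: rp=p
def loc(p,X):
    c,s=np.cos(p[2]),np.sin(p[2]);d=X[:2]-p[:2];return np.array([c*d[0]+s*d[1],-s*d[0]+c*d[1]])
print('bar',loc(rp,ray("side",s1(267,180),.036)),'back',loc(rp,ray("top",c1(35,210),.062)),loc(rp,ray("top",c1(90,480),.062)))
b=np.array([ray("top",c1b(753,499),.062),ray("side",s2(51,432),.062)]);t=np.array([ray("top",c1b(686,36),.062),ray("side",s2(627,357),.062)])
print('ball',b,'bend',t,'len',np.linalg.norm(t-b,axis=1)); d=t-b; print('yaw',np.arctan2(d[:,1],d[:,0]))
print('rest base', *[ray("top",c1b(*q),.012)[:2] for q in((603,175),(650,495),(778,483),(730,160))], *[ray("side",s2(*q),.012)[:2] for q in((72,382),(75,550),(480,497),(460,337))])
for uv in((440,209),(399,230),(396,278)): print('shell',ray("top",uv,.01))
print('mug,jar',ray("top",(461,169),.09),ray("top",(508,166),.11))
E
```

```text
top cam [0.4642 0.1057 1.1108]
side cam [ 0.527  -0.6211  0.953 ]
riser 1 [0.5677 0.2518 3.6633]
[[-139.5286  -56.6997]
 [ -15.4538   -4.0528]
 [  37.4771   20.8132]
 [ 159.7574   70.2731]
 [  44.4892  -79.1933]
 [   2.4385   -9.6937]]
riser -1 [0.5847 0.2747 1.7742]
[[ 0.6202 -0.2931]
 [ 0.6516 -0.1792]
 [-0.7754  1.342 ]
 [-0.783  -0.6697]
 [-0.3559  0.1011]
 [ 0.7277  0.2893]]
bar [-0.1003  0.0001] back [ 0.1711 -0.0917] [0.1699 0.0917]
ball [[ 0.3713 -0.3521  0.062 ]
 [ 0.3711 -0.3498  0.062 ]] bend [[ 0.6439 -0.33    0.062 ]
 [ 0.6464 -0.3266  0.062 ]] len [0.2736 0.2763]
yaw [0.0808 0.0842]
rest base [ 0.5665 -0.2934] [ 0.3709 -0.3108] [ 0.376 -0.39 ] [ 0.5742 -0.3734] [ 0.3709 -0.3107] [ 0.3784 -0.3893] [ 0.5736 -0.3737] [ 0.5685 -0.2964]
shell [ 0.6507 -0.199   0.01  ]
shell [ 0.6001 -0.0944  0.01  ]
shell [ 0.4821 -0.0824  0.01  ]
mug,jar [ 0.7307 -0.2309  0.09  ] [ 0.7307 -0.3335  0.11  ]
```

Riser at (0.585, 0.275), yaw 1.774. The two tray measures give q ≈ 0.010 and 0.0145. The rest is at (0.472, −0.342), yaw 0.082, and the ball-to-bend length matches the hook's size. A straight pull would bring the hook's ball against the mug, so I'll use a hook yaw of about 1.62.

Emit:
{"op": "jog_arm", "data": {"commands": [[0.01,-0.01,0.03,-0.1],[0.025,-0.034,0.03,-0.15],[0.025,-0.034,0,-0.15],[0.025,-0.034,0,-0.15],[0.025,-0.034,0,-0.15],[0.025,-0.034,0,-0.15],[0.025,-0.034,0,-0.15],[0.025,-0.034,0,-0.15],[0.015,-0.034,0,-0.15],[0.012,-0.043,0,-0.15],[0.012,-0.043,0,-0.15],[0.012,-0.043,0,-0.15],[0.012,-0.043,0,-0.15],[0.012,-0.043,0,-0.15],[0.012,-0.043,0,-0.15],[0.005,-0.043,0,-0.15]], "grip": 1, "force": 45}}

```text
time: 2.1
tcp_pos: [0.5269, -0.0112, 0.2985]
tcp_rot: [0.982, 0.187, -0.0, 0.0]
wrist_force: [-0.5, -0.2, 0.4]
finger_gap: 0.088
grasp_force: 0.0
```

```bash
cat >> h.py <<'E'
def st():
    s=bot.observe(); x,y,z,w=s['tcp_rot']; from scipy.spatial.transform import Rotation as Q
    M=Q.from_quat(s['tcp_rot']).as_matrix(); print('t',s['time'],'p',np.round(s['tcp_pos'],4),'yaw y',round(np.arctan2(M[1,1],M[0,1]),4),'z',np.round(M[:,2],3),'F',np.round(s['wrist_force'],1),'gap',round(s['finger_gap'],4),'q7',round(s['q'][6],2))
E
python3 -c "from h import *; st()"
```

```text
t 2.1 p [ 0.5269 -0.0112  0.2985] yaw y -1.1945 z [-0. -0. -1.] F [-0.5 -0.2  0.4] gap 0.088 q7 -0.96
```

Emit:
{"op": "jog_arm", "data": {"commands": [[-0.0065,-0.041,0,-0.037],[-0.0065,-0.041,-0.01,-0.037],[-0.0065,-0.041,-0.02,-0.037],[-0.0065,-0.041,-0.02,-0.037],[-0.0065,-0.041,-0.02,-0.037],[-0.0065,-0.041,-0.02,-0.037],[-0.0065,-0.041,-0.02,-0.037],[-0.0065,-0.041,-0.02,-0.036],[0,0,0,0],[0,0,0,0]]}}

```text
time: 3.35
tcp_pos: [0.4748, -0.3369, 0.1685]
tcp_rot: [0.999, 0.043, -0.0, -0.001]
wrist_force: [-0.1, 0.7, -0.7]
finger_gap: 0.0881
grasp_force: 0.0
```

```bash
python3 -c "from h import *; st()"
```

```text
t 3.35 p [ 0.4748 -0.3369  0.1685] yaw y -1.4841 z [-0.     0.001 -1.   ] F [-0.1  0.7 -0.7] gap 0.0881 q7 -0.54
```

Emit:
{"op": "jog_arm", "data": {"commands": [[0,-0.005,-0.035,-0.005],[0,0,-0.035,0],[0,0,-0.03,0],[0,0,-0.02,0],[0,0,-0.006,0],[0,0,0,0],[0,0,0,0]]}}

```text
time: 4.22
tcp_pos: [0.4754, -0.343, 0.0438]
tcp_rot: [0.999, 0.041, 0.001, 0.001]
wrist_force: [-0.8, -0.3, -0.2]
finger_gap: 0.0882
grasp_force: 0.0
```

```bash
python3 - <<'E'
from h import *; st()
import cv2
im=capture("side"); cv2.imwrite("pics/g.png",cv2.resize(im[320:480,180:440],None,fx=3,fy=3,interpolation=cv2.INTER_CUBIC)[:,:,::-1])
E
```

```text
t 4.225 p [ 0.4754 -0.343   0.0438] yaw y -1.4894 z [ 0.002 -0.001 -1.   ] F [-0.8 -0.3 -0.2] gap 0.0882 q7 -0.46
```

View pics/g.png

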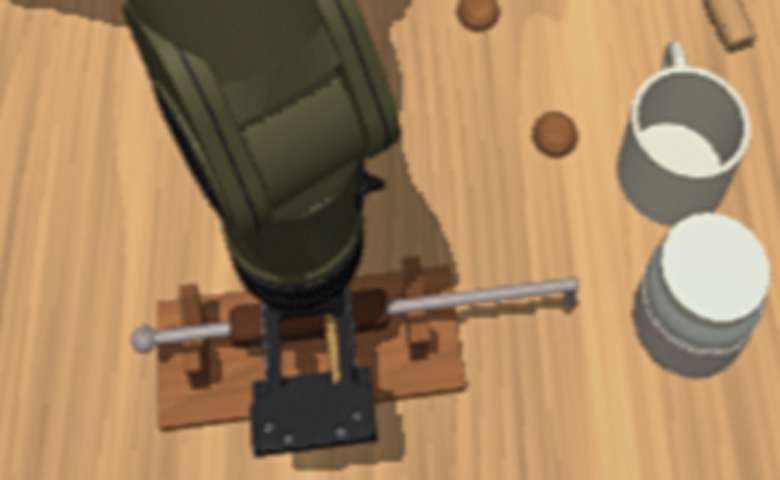

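The open fingers straddle the middle of the handle (around (305,320) in the crop). The hook is undisturbed and its tip is at (570,290). I close.

Emit:
{"op": "jog_arm", "data": {"commands": [[0,0,0,0],[0,0,0,0],[0,0,0,0],[0,0,0,0],[0,0,0,0],[0,0,0,0]], "grip": -1, "force": 45}}

```text
time: 5.03
tcp_pos: [0.4745, -0.343, 0.0427]
tcp_rot: [0.999, 0.04, -0.0, 0.0]
wrist_force: [-0.2, 0.3, -0.5]
finger_gap: 0.0304
grasp_force: 0.0
```

```bash
python3 -c "from h import *; st()"
```

```text
t 5.025 p [ 0.4745 -0.343   0.0427] yaw y -1.4901 z [-0. -0. -1.] F [-0.2  0.3 -0.5] gap 0.0304 q7 -0.46
```

Emit:
{"op": "jog_arm", "data": {"commands": [[0,0,0,0],[0,0,0,0],[0,0,0,0]]}}

```text
time: 5.4
tcp_pos: [0.4745, -0.3428, 0.0427]
tcp_rot: [0.999, 0.04, -0.0, -0.0]
wrist_force: [-0.2, -1.1, 0.5]
finger_gap: 0.0214
grasp_force: 45.0
```

```bash
python3 -c "from h import *; st()"
```

```text
t 5.4 p [ 0.4745 -0.3428  0.0427] yaw y -1.4899 z [-0.  0. -1.] F [-0.2 -1.1  0.5] gap 0.0214 q7 -0.46
```

Emit:
{"op": "jog_arm", "data": {"commands": [[0,0,0.02,0],[0,0,0.04,0],[0,0,0.04,0],[0,0,0.04,0],[0.014,0.0255,0,0.14],[0.014,0.0255,0,0.14],[0.014,0.0255,0,0.14],[0.014,0.0255,0,0.14],[0.014,0.0255,0,0.14],[0.014,0.0255,0,0.14],[0.014,0.0255,0,0.14],[0.014,0.0255,0,0.14],[0.014,0.0255,0,0.14],[0.014,0.0255,0,0.14],[0.012,0.0255,0,0.14],[0,0,0,0],[0,0,0,0],[0,0,0,0]]}}

```text
time: 7.65
tcp_pos: [0.6259, -0.0644, 0.1827]
tcp_rot: [0.69, 0.723, -0.001, 0.0]
wrist_force: [0.5, -1.0, -1.0]
finger_gap: 0.0217
grasp_force: 45.0
```

```bash
python3 - <<'E'
from h import *; st()
import cv2
a=capture("side");b=capture("top"); im=np.zeros((600,800,3),np.uint8)
im[:,:400]=cv2.resize(a[150:375,250:400],(400,600),interpolation=cv2.INTER_CUBIC)
im[:,400:]=cv2.resize(b[140:365,270:420],(400,600),interpolation=cv2.INTER_CUBIC)
cv2.imwrite("pics/k.png",im[:,:,::-1]); cv2.imwrite("pics/k_side.png",a[:,:,::-1]); cv2.imwrite("pics/k_top.png",b[:,:,::-1])
E
```

```text
t 7.65 p [ 0.6259 -0.0644  0.1827] yaw y 0.0468 z [-0.001 -0.001 -1.   ] F [ 0.5 -1.  -1. ] gap 0.0217 q7 0.1
```

View pics/k.png

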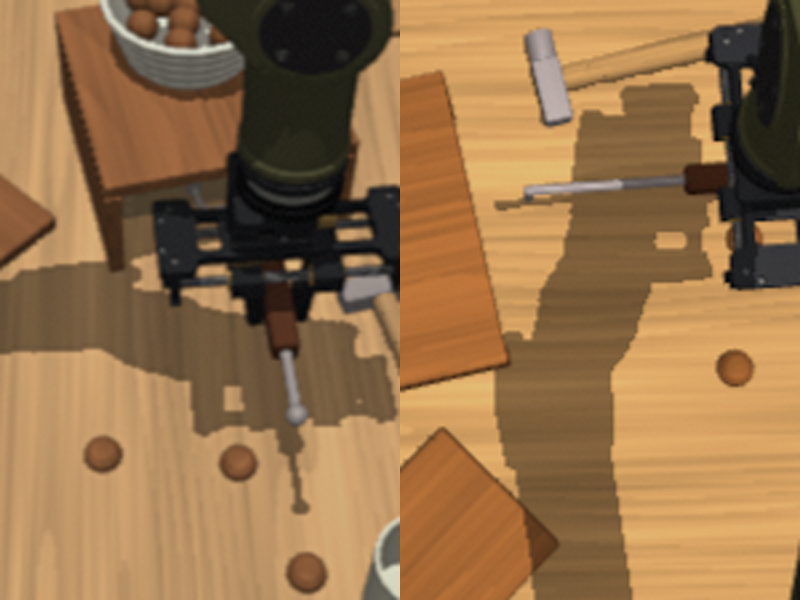

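The top view shows the rod's bend at about (319,211) full-frame, short of the ledge, and the side view shows the ball at about (362,304). I check these against the expected hook pose.

```bash
python3 - <<'E'
from h import *
z=.2017; b=ray("top",(270+130/2.667,140+190/2.667),z); s=ray("side",(250+296/2.667,150+412/2.667),z)
o=np.array([.6259,-.0644]); th=1.617; d=np.array([np.cos(th),np.sin(th)])
print(b,o+.17*d, s, o-.104*d, 'yaw', np.arctan2(*(b-s)[[1,0]]),'len',np.linalg.norm(b-s))
p=np.array([.5847,.2747]); r=np.array([np.cos(1.7742),np.sin(1.7742)])
for q in(.01,.0145): print('eye',p+(-.071-q)*r)
E
```

```text
[0.61826132 0.10327909 0.2017    ] [0.61804817 0.10541858] [ 0.63170522 -0.16507095  0.2017    ] [ 0.63070347 -0.16828901] yaw 1.6208528181730104 len 0.2686865834794399
eye [0.60106232 0.19536984]
eye [0.60197134 0.19096261]
```

Emit:
{"op": "jog_arm", "data": {"commands": [[0,0,-0.03,0],[0,0,-0.04,0],[0,0,-0.03,0],[0,0,-0.01,0],[0,0,0,0],[0,0,0,0],[0,0,0,0]]}}

```text
time: 8.62
tcp_pos: [0.6274, -0.0626, 0.074]
tcp_rot: [0.689, 0.725, 0.001, 0.001]
wrist_force: [0.6, -0.0, -1.3]
finger_gap: 0.0212
grasp_force: 45.0
```

```bash
python3 -c "from h import *; st()"
```

```text
t 8.625 p [ 0.6274 -0.0626  0.074 ] yaw y 0.0499 z [ 0.002 -0.    -1.   ] F [ 0.6 -0.  -1.3] gap 0.0212 q7 0.1
```

Emit:
{"op": "jog_arm", "data": {"commands": [[-0.0035,0.018,0,0],[-0.0035,0.018,0,0],[-0.0035,0.018,0,0],[-0.0035,0.018,0,0],[-0.0035,0.014,0,0],[0,0,0,0],[0,0,0,0],[0,0,0,0]]}}

```text
time: 9.62
tcp_pos: [0.6093, 0.0222, 0.0728]
tcp_rot: [0.69, 0.724, -0.0, 0.0]
wrist_force: [-0.2, 0.2, -1.5]
finger_gap: 0.0212
grasp_force: 45.0
```

```bash
python3 - <<'E'
from h import *; st()
import cv2
a=capture("side"); cv2.imwrite("pics/m.png",cv2.resize(a[180:310,260:400],None,fx=4.5,fy=4.5,interpolation=cv2.INTER_CUBIC)[:,:,::-1])
E
```

```text
t 9.625 p [0.6093 0.0222 0.0728] yaw y 0.0483 z [ 0.    -0.001 -1.   ] F [-0.2  0.2 -1.5] gap 0.0212 q7 -0.01
```

View pics/m.png

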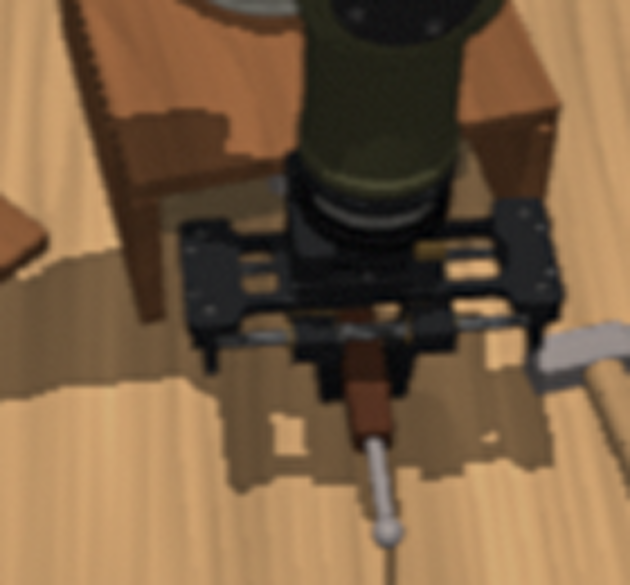

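The gripper hides the eye, but the tip computes to (0.601, 0.192), within 2 mm of the eye's estimate, and the forces are nil. I lower it gently.

Emit:
{"op": "jog_arm", "data": {"commands": [[0,0,-0.01,0],[0,0,-0.01,0],[0,0,-0.01,0],[0,0,0,0],[0,0,-0.01,0],[0,0,0,0],[0,0,0,0],[0,0,0,0]]}}

```text
time: 10.68
tcp_pos: [0.6093, 0.0235, 0.033]
tcp_rot: [0.689, 0.725, 0.0, 0.0]
wrist_force: [0.2, 0.7, -1.2]
finger_gap: 0.0217
grasp_force: 45.0
```

```bash
python3 -c "from h import *; st()"
```

```text
t 10.675 p [0.6093 0.0235 0.033 ] yaw y 0.05 z [ 0.001  0.    -1.   ] F [ 0.2  0.7 -1.2] gap 0.0217 q7 -0.01
```

Emit:
{"op": "jog_arm", "data": {"commands": [[0.002,-0.01,0,0],[0.002,-0.01,0,0],[0.002,-0.01,0,0]]}}

```text
time: 11.05
tcp_pos: [0.6152, -0.0063, 0.0327]
tcp_rot: [0.689, 0.725, 0.001, -0.0]
wrist_force: [0.3, 4.0, -2.4]
finger_gap: 0.0214
grasp_force: 45.0
```

```bash
python3 -c "from h import *; st()"
```

```text
t 11.05 p [ 0.6152 -0.0063  0.0327] yaw y 0.0503 z [ 0.     0.001 -1.   ] F [ 0.3  4.  -2.4] gap 0.0214 q7 0.03
```

4 N of drag along the slide shows that the tip has hold of the eye. About 130 mm remain.

Emit:
{"op": "jog_arm", "data": {"commands": [[0.002,-0.01,0,0],[0.002,-0.01,0,0],[0.002,-0.01,0,0],[0.002,-0.01,0,0],[0.002,-0.01,0,0],[0.002,-0.01,0,0],[0.002,-0.01,0,0],[0.002,-0.01,0,0],[0.002,-0.01,0,0],[0.002,-0.01,0,0],[0.002,-0.01,0,0],[0.001,-0.005,0,0]]}}

```text
time: 12.55
tcp_pos: [0.6382, -0.1228, 0.0328]
tcp_rot: [0.69, 0.724, -0.0, 0.0]
wrist_force: [0.9, 3.9, -1.0]
finger_gap: 0.0212
grasp_force: 45.0
```

```bash
python3 -c "from h import *; st()"
```

```text
t 12.55 p [ 0.6382 -0.1228  0.0328] yaw y 0.0489 z [ 0.    -0.001 -1.   ] F [ 0.9  3.9 -1. ] gap 0.0212 q7 0.17
```

Emit:
{"op": "jog_arm", "data": {"commands": [[0.001,-0.004,0,0],[0.001,-0.004,0,0],[0,-0.002,0,0],[0,0,0,0]]}}

```text
time: 13.05
tcp_pos: [0.6401, -0.1302, 0.0326]
tcp_rot: [0.689, 0.725, 0.0, -0.001]
wrist_force: [1.1, 5.3, -1.7]
finger_gap: 0.0218
grasp_force: 45.0
```

Emit:
{"op": "jog_arm", "data": {"commands": [[0,-0.002,0,0],[0,0,0,0]]}}

```text
time: 13.3
tcp_pos: [0.6402, -0.1318, 0.0326]
tcp_rot: [0.689, 0.725, 0.001, -0.001]
wrist_force: [1.1, 5.8, -1.6]
finger_gap: 0.0216
grasp_force: 45.0
```

Emit:
{"op": "jog_arm", "data": {"commands": [[0.001,-0.003,0,0],[0,0,0,0],[0,0,0,0]]}}

```text
time: 13.68
tcp_pos: [0.6409, -0.1319, 0.0322]
tcp_rot: [0.688, 0.726, 0.001, -0.002]
wrist_force: [0.6, 9.4, -1.6]
finger_gap: 0.0211
grasp_force: 45.0
```

Emit:
{"op": "jog_arm", "data": {"commands": [[0.001,-0.003,0,0],[0,0,0,0],[0,0,0,0]]}}

```text
time: 14.05
tcp_pos: [0.6415, -0.1321, 0.0319]
tcp_rot: [0.688, 0.726, 0.002, -0.004]
wrist_force: [-0.4, 13.8, -2.9]
finger_gap: 0.0213
grasp_force: 45.0
```

The force climbs while the TCP stands still, so the tray is at its stop (q ≈ 0.16). I ease back to the middle of the eye and lift out.

Emit:
{"op": "jog_arm", "data": {"commands": [[-0.002,0.006,0,0],[-0.002,0.006,0,0],[-0.001,0.005,0,0],[0,0,0,0],[0,0,0,0]]}}

```text
time: 14.68
tcp_pos: [0.6371, -0.1232, 0.0328]
tcp_rot: [0.689, 0.724, -0.0, 0.0]
wrist_force: [-0.3, 0.0, -1.0]
finger_gap: 0.0214
grasp_force: 45.0
```

```bash
python3 -c "from h import *; st()"
```

```text
t 14.675 p [ 0.6371 -0.1232  0.0328] yaw y 0.0496 z [ 0.    -0.001 -1.   ] F [-0.3  0.  -1. ] gap 0.0214 q7 0.17
```

Free of contact, about 9 mm off the bar. Lifting.

Emit:
{"op": "jog_arm", "data": {"commands": [[0,0,0.01,0],[0,0,0.015,0],[0,0,0.02,0],[0,0,0.03,0],[0,0,0.04,0],[0,0,0.035,0],[0,0,0,0]]}}

```text
time: 15.55
tcp_pos: [0.6395, -0.123, 0.1873]
tcp_rot: [0.689, 0.724, 0.002, 0.003]
wrist_force: [-0.3, -0.4, -1.8]
finger_gap: 0.0214
grasp_force: 45.0
```

```bash
python3 - <<'E'
from h import *; st()
import cv2
b=capture("top");a=capture("side"); im=np.zeros((480,800,3),np.uint8)
im[:,:400]=cv2.resize(b[140:320,170:320],(400,480),interpolation=cv2.INTER_CUBIC)
im[:,400:]=cv2.resize(a[180:360,250:400],(400,480),interpolation=cv2.INTER_CUBIC)
cv2.imwrite("pics/p.png",im[:,:,::-1])
E
```

```text
t 15.55 p [ 0.6395 -0.123   0.1873] yaw y 0.0498 z [ 0.008 -0.001 -1.   ] F [-0.3 -0.4 -1.8] gap 0.0214 q7 0.17
```

View pics/p.png

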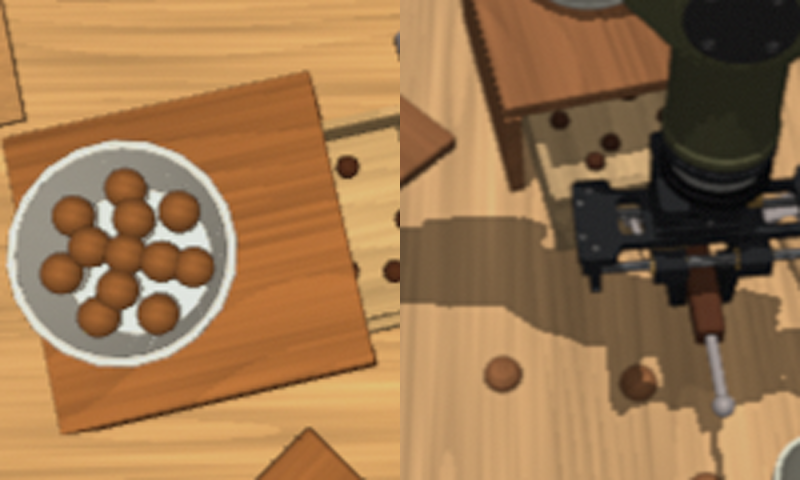

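The tray is out, with its contents visible in front of the ledge (from about (345,165) in the crop). The basket and shells are undisturbed. Now I carry the hook back over the rest.

Emit:
{"op": "jog_arm", "data": {"commands": [[-0.015,-0.02,0,-0.14],[-0.015,-0.02,0,-0.14],[-0.015,-0.02,0,-0.14],[-0.015,-0.02,0,-0.14],[-0.015,-0.02,0,-0.14],[-0.015,-0.02,0,-0.14],[-0.015,-0.02,0,-0.14],[-0.015,-0.02,0,-0.14],[-0.015,-0.02,0,-0.14],[-0.015,-0.02,0,-0.14],[-0.013,-0.02,0,-0.14],[0,0,0,0],[0,0,0,0],[0,0,0,0]]}}

```text
time: 17.4
tcp_pos: [0.475, -0.3409, 0.1823]
tcp_rot: [0.999, 0.042, 0.0, -0.001]
wrist_force: [0.1, -0.1, -0.8]
finger_gap: 0.0212
grasp_force: 45.0
```

```bash
python3 -c "from h import *; st()"
```

```text
t 17.4 p [ 0.475  -0.3409  0.1823] yaw y -1.4865 z [ 0.     0.001 -1.   ] F [ 0.1 -0.1 -0.8] gap 0.0212 q7 -0.56
```

Next I lower to just above the notches and check the alignment.

Emit:
{"op": "jog_arm", "data": {"commands": [[0,-0.002,-0.03,-0.003],[0,0,-0.03,0],[0,0,-0.03,0],[0,0,-0.02,0],[0,0,0,0],[0,0,0,0],[0,0,0,0]]}}

```text
time: 18.27
tcp_pos: [0.4748, -0.3448, 0.0738]
tcp_rot: [0.999, 0.039, 0.001, 0.001]
wrist_force: [-0.9, 0.4, -2.2]
finger_gap: 0.0213
grasp_force: 45.0
```

```bash
python3 -c "from h import *; st()"
```

```text
t 18.275 p [ 0.4748 -0.3448  0.0738] yaw y -1.4925 z [ 0.002 -0.001 -1.   ] F [-0.9  0.4 -2.2] gap 0.0213 q7 -0.49
```

Emit:
{"op": "jog_arm", "data": {"commands": [[0,0.002,-0.005,0.002],[0,0,-0.007,0],[0,0,-0.006,0],[0,0,-0.005,0],[0,0,-0.004,0],[0,0,0,0],[0,0,0,0]]}}

```text
time: 19.15
tcp_pos: [0.4741, -0.3426, 0.0458]
tcp_rot: [0.999, 0.04, 0.0, 0.0]
wrist_force: [0.2, 0.5, -2.0]
finger_gap: 0.0213
grasp_force: 45.0
```

```bash
python3 -c "from h import *; st()"
```

```text
t 19.15 p [ 0.4741 -0.3426  0.0458] yaw y -1.491 z [ 0. -0. -1.] F [ 0.2  0.5 -2. ] gap 0.0213 q7 -0.48
```

Emit:
{"op": "jog_arm", "data": {"commands": [[0,0,-0.002,0],[0,0,-0.001,0],[0,0,0,0],[0,0,0,0]]}}

```text
time: 19.65
tcp_pos: [0.4741, -0.3425, 0.0427]
tcp_rot: [0.999, 0.04, 0.0, 0.0]
wrist_force: [-0.8, -0.0, -0.8]
finger_gap: 0.0219
grasp_force: 45.0
```

Emit:
{"op": "jog_arm", "data": {"commands": [[0,0,0,0],[0,0,0,0],[0,0,0,0],[0,0,0,0],[0,0,0,0],[0,0,0,0],[0,0,0,0],[0,0,0,0],[0,0,0,0]], "grip": 1}}

```text
time: 20.78
tcp_pos: [0.4741, -0.3425, 0.0428]
tcp_rot: [0.999, 0.04, 0.0, 0.0]
wrist_force: [0.2, 0.2, -0.3]
finger_gap: 0.0881
grasp_force: 0.0
```

Emit:
{"op": "jog_arm", "data": {"commands": [[0,0,0.02,0],[0,0,0.03,0],[0,0,0.04,0],[0,0,0.04,0],[0,0.03,0.03,0],[0,0.05,0,0],[0,0.05,0,0],[0,0.05,0,0],[0,0.05,0,0],[0,0,0,0],[0,0,0,0],[0,0,0,0]]}}

```text
time: 22.28
tcp_pos: [0.4741, -0.1143, 0.2029]
tcp_rot: [0.999, 0.038, 0.0, 0.001]
wrist_force: [-0.2, 0.8, 0.1]
finger_gap: 0.088
grasp_force: 0.0
```

```bash
python3 - <<'E'
from h import *; st()
import cv2
b=capture("top");a=capture("side"); im=np.zeros((600,800,3),np.uint8)
im[:560,:204]=cv2.resize(b[195:335,478:529],(204,560),interpolation=cv2.INTER_CUBIC)
im[:300,204:]=cv2.resize(a[400:475,215:364],(596,300),interpolation=cv2.INTER_CUBIC)
im[300:,204:]=cv2.resize(b[140:340,170:535],(596,300))
cv2.imwrite("pics/z.png",im[:,:,::-1])
E
```

```text
t 22.275 p [ 0.4741 -0.1143  0.2029] yaw y -1.4938 z [ 0.001 -0.001 -1.   ] F [-0.2  0.8  0.1] gap 0.088 q7 -0.87
```

View pics/z.png

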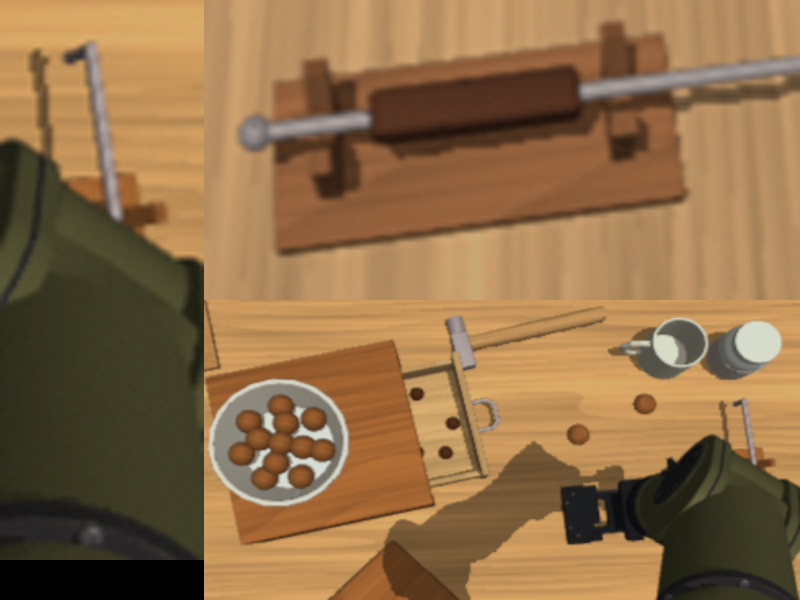

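The hook lies in both notches, with the ball at the same pixel as at the start. The tray stands out with its eye at about (487,414) in the lower crop, and the hammer, mug, jar and shells have not moved. One numeric check of q, then I hand in.

```bash
python3 - <<'E'
from h import *
X=ray("top",(170+270*365/596,140+115/1.5),.09); d=X[:2]-[.5847,.2747]; q=-.055-(np.cos(1.7742)*d[0]+np.sin(1.7742)*d[1]); print('q',q)
if q>.15: print(bot.sign_off())
E
```

```text
q 0.15805515579605275
the job is handed in; nothing more can be done
None
```

The tray was pulled out to its stop (measured at about 158 mm of 160), the hook is back in both notches of its rest, nothing else looked moved in the last picture, and the job was handed in after about 22 s of the 48 s allowed; the sign-off returned no verdict.

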